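# Clamp the phone in the sloping stand

### The arm

A 6-joint arm with a two-finger parallel gripper is mounted at the origin on the work surface. World frame = base frame: x ahead of the robot, y to its left, z up, the work surface at z = 0. Lengths are in mm, angles in rad, forces in N, time in s.
With the tool pointing down it reaches from about 275 to 975 mm from the base axis. Payload 8.4 kg.
Tool frame: the origin (TCP) lies on the centre line of the jaws, within the pads' length; the fingertips stand 8 mm ahead of it and the grasp point (between the pads) lies 11 mm behind it; z points along the fingers, y is the direction in which the jaws open and shut (so a half turn about z gives the same grasp; the last joint's range is limited). The gripper opens to 92 mm and grips with 3 to 60 N. Pads are 20 mm wide; open, the fingers measure 128 mm over their backs; the gripper's body (75 mm by 189 mm) begins 69 mm behind the grasp point.
Start: joints at [-1.261, 0.353, 1.633, -0, 1.155, -0.002], TCP at [191.731, -594.867, 222.583] pointing down, gripper open.
Joint ranges: [-2.63, 2.63], [-0.92, 2.1], [0.06, 2.66], [-1.3, 4.44], [0, 2.69], [-3.02, 3.02]. Speed limits (rad/s): [2.22, 2.22, 2.79, 3.14, 3.14, 3.14].

### API

Orientations are given as a unit quaternion [x, y, z, w].
In Python, from cell import get_state, optics, ticket gives the robot as it stands.
- The arm moves only by the tool drive_tool, never from a script. Its argument "commands" is a list of rows, each a list of 3 entries, a list of its own where there are three numbers: the shift along the tool's x, y, z in mm, then the turn, a rotation vector about the tool's x, y, z in degrees, then the opening, from 0 (shut) to 1 (fully open). In form: [[[x, y, z], [rx, ry, rz], grip], ...]. A call has 1 to 5 rows; each row is the pose to reach, as a shift and turn from the pose measured when the call began, along the tool's axes at that moment; what a row does not reach only later rows make up. A row lasts 1/8 s, in which the tool goes at most 62.5 mm and 10.7 degrees, less where a joint would pass 70% of its speed; a pose out of reach is approached as far as the arm can. A call with a gripper value outside its range is refused whole. The fingers move at their own pace and stop on an object; "squeeze" is the grip in N (left out, the last holds). Time passes only in rows, so rows that repeat a pose let the fingers close. It gives the time, the measured TCP pose, the force and the opening at its end, in the units of the state.
- get_state(): the state, without advancing time (a new reading comes with each control period).
- optics.grab_frame(name): name is "scene" or "top" or "wrist"; returns (picture, depth): 400x640x3 uint8, red, green, blue; 400x640 float32, mm along the optical axis (not along the pixel's ray), 0 where there is no reading.
- optics.camera_model(name): a dict with "vertical_fov" (degrees; the focal length in pixels is half the picture's height over the tangent of half this angle, whatever the lens; pixels are square), "cx", "cy" (the principal point, pixels), "R" (3x3) and "t" (3): a world point X has camera coordinates R X + t. Camera axes: x right, y down, z forward; pixel columns grow to the right and rows downward; lengths in mm; the calibration is good to about 2 mm. The wrist camera is an equidistant fisheye: a pixel r from the principal point sees the ray r / f radians off the axis. A picture is of the moment at which its call begins: read the wrist's pose just before it. camera_model takes no time and is no camera call; for the wrist camera it gives the pose at the moment of the call.
- ticket.close_job(): hands the job in, once; it reports no verdict.
The state is a dict: "clock": time; "joint_pos": joint angles; "qvel": joint speeds; "joint_efforts": joint torques, N m; "tool_pos": TCP position; "eef_rot": TCP orientation; "contact_force": force on the tool from outside, world axes, zero at the start; "wrist_torque": the same for the moment, N m; "width": opening from 0.0 (shut) to 1.0 (fully open).
Only numpy, scipy, OpenCV 4.12 (cv2) and the standard library are available. Lean on these libraries where they do the work, as an engineer would, in place of code of your own. Each camera call takes 0.05 s, during which the arm holds its last target.

### The job

Set the phone up in the sloping stand on the coffee table: loosen the stand's black clamp knob, slide the ledge down to make room, and lay the phone on the panel screen up, with its front-camera end towards the hook. Slide the ledge up until the phone sits fully home under the hook with the ledge snug against its foot, then turn the knob fully tight and let go. Handle the phone gently, and leave the humidifier, jar, toothpick holder and coasters standing where they are.

Things in the scene. Friction and masses are not known exactly. Their poses are not given: they have to be found in the camera images.
- panel: Red-brown wooden board of the fixed phone stand, at 30 degrees to the table, 150 mm wide. Origin: on its upper surface, on the centre line, at the inner face of the top hook, 153.5 mm above the table. Axes: +x up the slope (back towards the robot, turned up to 0.4 rad: the panel faces away from the robot), +y across, +z straight out of the surface. The board runs from x = -258 to +12 mm.
- hook (a point): Tip of the dark steel hook's lip, at the panel surface below it: 8 mm down the slope from the hook's stop wall, where the phone's top end must finally touch (the panel's origin). Axes as the panel's. The hook is 70 mm wide and 21 mm high over the panel; under its lip 15 mm are clear, so the phone goes in by sliding up along the panel.
- ledge_face (a point): Middle of the upper face of the aluminium ledge, where the phone's foot rests, at the panel surface; axes as the panel's. The ledge slides on the panel's centre line. Its lip is 110 mm wide, 10 mm thick (x = -10 to 0 from here) and stands 20 mm above the panel; below it a plate 70 mm wide with its top 8 mm above the panel runs to x = -78 mm.
- ledge (a joint): Position of the ledge, m: 0 = highest, growing as it slides down the slope to its lower stop at 0.115. Clear distance from the ledge's face to the hook's stop wall = 0.060 + this value. With the clamp loose it takes 1 to 3 N to move and stays where it is left, though it may creep down under the phone's weight; with the clamp tight it holds.
- clamp_grip (a point): Centre of the black bar of the clamp knob, to be gripped: 48 mm down the slope from the ledge's face, 30 mm out from the panel surface. The bar is 42 mm long, 12 mm thick, 26 mm high (13 mm either way along the knob's axis), with a white line on top. Site +z is the knob's axis, straight out of the panel; the point turns with the knob. The knob rides on the ledge, which can be pushed by it.
- clamp (a joint): Turn of the clamp knob, rad: 0 = fully tight (stop), growing as it is loosened, anticlockwise looking at the panel, to a stop at 1.5. The clamp starts to bite at about 0.7 and is free above that. It takes 0.1 to 0.2 N m and stays where it is left. At value q the bar lies along the panel's +x (up the slope) turned by q - 0.75 rad about the panel's +z.
- phone_mid (a point): Centre of the phone, half-way up its thickness. Blue case, 140 mm long (x), 68 mm wide (y), 11 mm thick (z), about 0.2 kg. +x points to its top, the end with the small front-camera dot; the other end (foot) shows a row of four coloured tiles. +z points out of the screen. It starts screen up on the charging pad, its underside 9 mm above the table.
- phone_top (a point): Middle of the phone's top end (front-camera end), half-way up its thickness: 70 mm from the centre.
- phone_foot (a point): Middle of the phone's foot end, half-way up its thickness: 70 mm from the centre.
- charger: White round charging pad, 56 mm across, 9 mm high, fixed to the table; origin: centre of its underside. The phone lies on it at the start.
- humidifier: White ceramic humidifier, 106 mm across, 127 mm high with its wooden knob; origin: centre of its underside. Leave it alone.
- jar: Amber glass jar with clip-on lid, 80 mm across, about 100 mm high, standing close beside the stand; origin: centre of its underside. Leave it alone.
- toothpicks: White plastic toothpick holder, 44 mm across, 74 mm high, standing near the phone; origin: centre of its underside. Leave it alone.
- coasters: Two steel coasters in a stack, 92 mm across, 11 mm high, close beside the stand; origin: centre of the underside. Leave them alone.

How it is judged:
By the outcome, as a careful person would: the job done as asked, in the order asked, and still so for the second after the job is handed in, with the robot touching nothing.
It also fails if it takes over 72 s, if anything falls off the work surface, if the arm or the gripper's body presses on something with over 40 N, if the wrist force passes 120 N, or if a joint passes its speed limit or range.

## Working session

There is one attempt and no reset: what is moved stays moved. The work goes in short steps, Python scripts to look and compute and a tool call to move; the robot and the scene stay as the last step left them, time stands still between calls to the robot, and variables do not carry over. Pictures are saved under pics/ and viewed, and the job is handed in when it is done.

Besides the shell and the picture viewer there is one more tool, called after "Emit:" as name(argument=value, ...), one argument or row to a line, values as JSON. drive_tool: Moves the arm, as the interface text tells. Its arguments: {"type":"object","properties":{"commands":{"type":"array"},"squeeze":{"type":"number"}},"required":["commands"]}

```bash
ls; mkdir -p pics; python3 - <<'E'
from cell import get_state, optics
import cv2, numpy as np
s=get_state(); print(s)
for n in ["scene","top","wrist"]:
    m=optics.camera_model(n); print(n,m)
    p,d=optics.grab_frame(n)
    cv2.imwrite(f"pics/{n}0.png",p[:,:,::-1]); np.save(f"pics/{n}0.npy",d)
E
```

```text
pics
{'clock': 0.0, 'joint_pos': array([-1.26137346e+00,  3.53629495e-01,  1.63415540e+00,  1.21306344e-05,
        1.15521485e+00, -2.38636260e-03]), 'qvel': array([-1.34037377e-03, -9.83425152e-05,  7.11794462e-04,  1.01202271e-03,
        4.89673831e-04,  5.40018329e-04]), 'joint_efforts': array([ 1.59198327e-03, -5.93835962e+01, -3.34213400e+01,  6.98747439e-02,
        2.34216516e-02, -1.80284001e-04]), 'tool_pos': array([ 191.59624819, -594.37771805,  221.86624807]), 'eef_rot': array([ 9.87871608e-01,  1.55271344e-01, -1.02101623e-04, -6.96121972e-04]), 'contact_force': array([0.26801625, 0.22495096, 0.06379059]), 'wrist_torque': array([-0.02925856,  0.04594065, -0.02342369]), 'width': 0.999081589929986}
scene {'vertical_fov': 43.18961396706222, 'cx': 320.06623883387164, 'cy': 200.25857765598022, 'R': array([[-0.82175705,  0.56967795,  0.01350492],
       [ 0.30902394,  0.46542683, -0.82938656],
       [-0.47876879, -0.67738091, -0.55851191]]), 't': array([ 431.7604041 ,  -40.13065122, 1625.47438125])}
top {'vertical_fov': 44.137401918573204, 'cx': 324.3826928930295, 'cy': 200.37356497789716, 'R': array([[-0.00687591, -0.99985452, -0.01560974],
       [-0.98826468,  0.00917665, -0.1524753 ],
       [ 0.15259636,  0.01437815, -0.988184  ]]), 't': array([   2.20976664,  551.98099823, 1608.82945741])}
wrist {'vertical_fov': 65.70646984690485, 'cx': 315.3565261244656, 'cy': 205.54148650251864, 'R': array([[ 0.30688616, -0.95174526, -0.00135472],
       [-0.91808586, -0.29640744,  0.26317481],
       [-0.25087693, -0.07952096, -0.96474721]]), 't': array([-623.29282118,  -29.99437707,  390.48305563])}
```

View pics/top0.png

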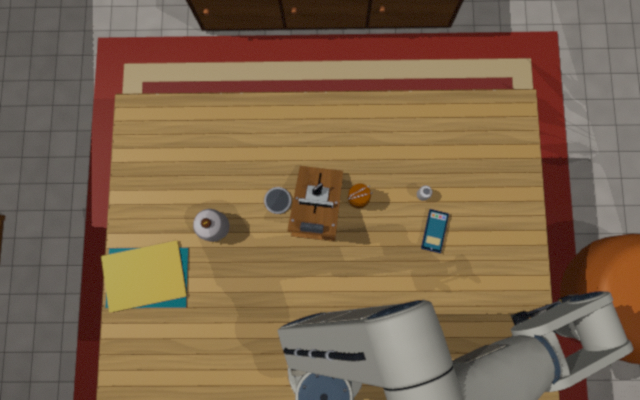

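View pics/scene0.png

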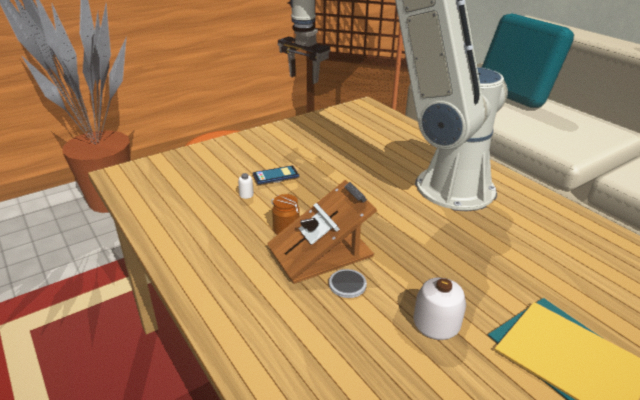

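View pics/wrist0.png

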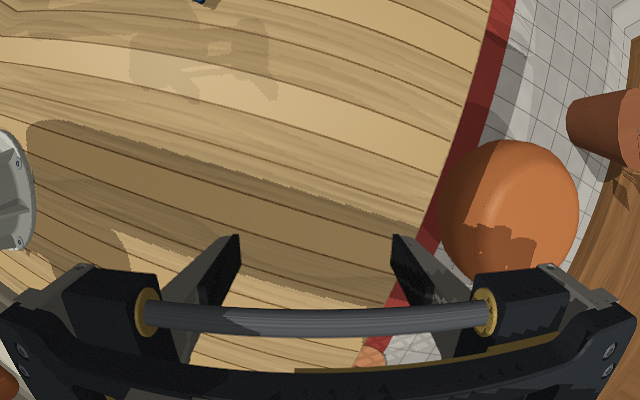

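The top view shows the stand at about (318,203), the phone at (435,231), the jar at (360,195), the coasters at (278,200) and the holder at (426,192). Next I zoom in and measure.

```bash
cat > h.py <<'E'
import numpy as np, cv2
from scipy.spatial.transform import Rotation as Ro
from cell import get_state, optics
def cam(n):
    m=optics.camera_model(n); f=200/np.tan(np.radians(m["vertical_fov"]/2)); return m,f
def ray(n,u,v,m=None):
    mm,f=cam(n); m=m or mm
    a=np.array([u-m["cx"],v-m["cy"]],float)
    if n=="wrist":
        r=np.hypot(*a); th=r/f; d=np.r_[a/max(r,1e-9)*np.sin(th),np.cos(th)]
    else: d=np.r_[a/f,1]
    return -m["R"].T@m["t"], m["R"].T@d     # origin, dir (dir z_cam=1 for pinhole)
def onz(n,u,v,z,m=None):
    o,d=ray(n,u,v,m); return o+d*(z-o[2])/d[2]
def dep(n,u,v,D,m=None):
    o,d=ray(n,u,v,m); 
    zc=((m or cam(n)[0])["R"]@d)[2]; return o+d*D[int(round(v)),int(round(u))]/zc
def proj(n,X,m=None):
    mm,f=cam(n); m=m or mm; c=m["R"]@np.asarray(X,float)+m["t"]
    if n=="wrist":
        r=np.hypot(c[0],c[1]); th=np.arctan2(r,c[2]); return m["cx"]+f*th*c[0]/r, m["cy"]+f*th*c[1]/r
    return m["cx"]+f*c[0]/c[2], m["cy"]+f*c[1]/c[2]
def pic(p,name,box=None,k=1):
    if box: x0,y0,x1,y1=box; p=p[y0:y1,x0:x1]
    q=cv2.resize(p,None,fx=k,fy=k,interpolation=cv2.INTER_CUBIC); cv2.imwrite("pics/"+name,q[:,:,::-1])
E
python3 - <<'E'
from h import *
p=cv2.imread("pics/top0.png")[:,:,::-1]; pic(p,"top0z.png",(260,155,460,265),4)
p=cv2.imread("pics/scene0.png")[:,:,::-1]; pic(p,"scene0z.png",(230,155,390,300),4)
D=np.load("pics/top0.npy")
for n,u,v in [("jar",360,195),("coast",278,200),("holder",426,192),("phone",435,231),("hum",208,223),("panel",310,215)]:
    print(n,dep("top",u,v,D).round())
E
```

```text
jar [ 560. -118.  100.]
coast [559. 157.  13.]
holder [ 572. -336.   75.]
phone [ 449. -374.   11.]
hum [471. 367. 119.]
panel [492.  42. 130.]
```

View pics/top0z.png

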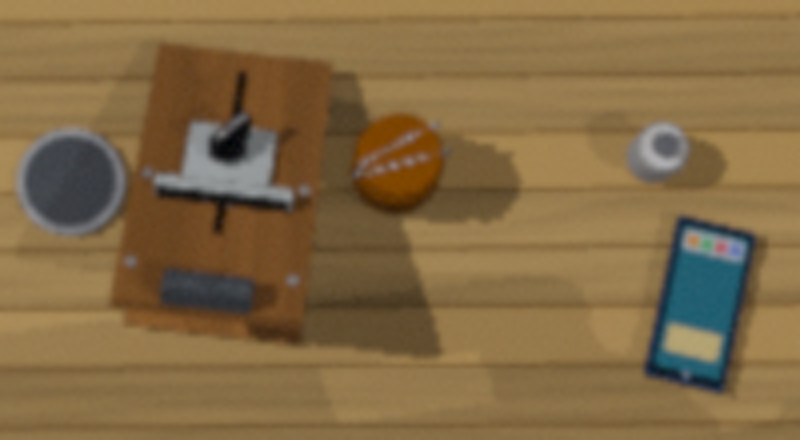

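View pics/scene0z.png

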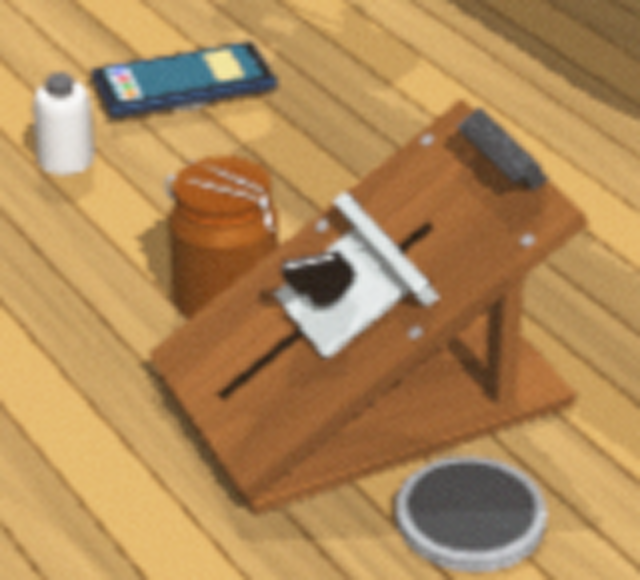

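The phone's front-camera end faces the robot, with the tiles away from it. The panel's upper end, with the hook, also faces the robot. Now I measure the stand from the depth data.

```bash
cat > m1.py <<'E'
from h import *
D=np.load("pics/top0.npy"); p=cv2.imread("pics/top0.png"); hsv=cv2.cvtColor(p,cv2.COLOR_BGR2HSV)
# panel points in top view
P=[]
for v in range(165,240):
    for u in range(288,346):
        X=dep("top",u,v,D); h,s,V=hsv[v,u]
        if X[2]>25 and p[v,u,2]>70 and h<14 and s>110: P.append(np.r_[X,u,v])
P=np.array(P)
A=np.c_[P[:,:2],np.ones(len(P))]
w=np.ones(len(P),bool)
for _ in range(6):
    c,*_=np.linalg.lstsq(A[w],P[w,2],rcond=None); r=P[:,2]-A@c; w=abs(r)<6
n=np.r_[-c[:2],1]; n/=np.linalg.norm(n)
print("N",w.sum(),"normal",n,"tilt deg",np.degrees(np.arccos(n[2])),"yaw of n",np.arctan2(n[1],n[0]),"rms",r[w].std())
m=np.zeros(D.shape,np.uint8)
for q in P[w]: m[int(q[4]),int(q[3])]=255
m=cv2.morphologyEx(m,cv2.MORPH_CLOSE,np.ones((9,9)))
print(cv2.minAreaRect(cv2.findNonZero(m)))
# phone
for nm in ["top"]:
    mm=cv2.inRange(hsv,(85,80,20),(130,255,255)); mm[:, :400]=0; mm[:, 460:]=0; mm[:200]=0; mm[260:]=0
    mm=cv2.morphologyEx(mm,cv2.MORPH_CLOSE,np.ones((9,9)))
    rc=cv2.minAreaRect(cv2.findNonZero(mm)); print(rc); b=cv2.boxPoints(rc)
    W=np.array([onz("top",x,y,18) for x,y in b]); print(W.round(1)); print(W.mean(0), np.linalg.norm(np.diff(W,axis=0),axis=1))
m_,f=cam("wrist"); 
s=get_state(); R=Ro.from_quat(s["eef_rot"]).as_matrix()
print("wrist cam in tool", R.T@(-m_["R"].T@m_["t"]-s["tool_pos"])); print((m_["R"]@R).round(3))
E
python3 m1.py
```

```text
Traceback (most recent call last):
  File "m1.py", line 7, in <module>
    X=dep("top",u,v,D); h,s,V=hsv[v,u]
  File "h.py", line 17, in dep
    zc=((m or cam(n)[0])["R"]@d)[2]; return o+d*D[int(round(v)),int(round(u))]/zc
              ~~~^^^
  File "h.py", line 5, in cam
    m=optics.camera_model(n); f=200/np.tan(np.radians(m["vertical_fov"]/2)); return m,f
ValueError: time passes only in moves, steps and waits
```

```bash
python3 - <<'E'
s=open("h.py").read()
s=s.replace('''def cam(n):
    m=optics.camera_model(n);''','''_c={}
def cam(n):
    if n not in _c: _c[n]=optics.camera_model(n)
    m=_c[n];''')
open("h.py","w").write(s)
E
python3 m1.py
```

```text
N 90 normal [ 0.49052298 -0.06381123  0.86908879] tilt deg 29.64707648127921 yaw of n -0.12936168783240282 rms 2.756932393652415
((316.3718566894531, 204.68954467773438), (45.03508377075195, 57.9508056640625), 12.26477336883545)
((434.6759948730469, 230.69044494628906), (18.863752365112305, 39.29948425292969), 12.264774322509766)
[[ 392.3 -324.2   18. ]
 [ 521.3 -357.    18. ]
 [ 507.1 -418.4   18. ]
 [ 378.5 -384.9   18. ]]
[ 449.8198681  -371.14415919   18.        ] [133.12816726  62.99562189 132.90567968]
wrist cam in tool [  73.90093868   -0.96006647 -161.8217349 ]
[[ 0.     1.     0.   ]
 [-0.965  0.    -0.263]
 [-0.263 -0.     0.965]]
```

```bash
cat >> h.py <<'E'
def panelR(psi):
    n=np.array([.5*np.cos(psi),.5*np.sin(psi),np.sqrt(.75)]); x=np.array([-np.sqrt(.75)*np.cos(psi),-np.sqrt(.75)*np.sin(psi),.5])
    return np.c_[x,np.cross(n,x),n]
def onplane(n,u,v,o,N,m=None):
    c,d=ray(n,u,v,m); return c+d*((o-c)@N)/(d@N)
def toolR(y,z):
    z=z/np.linalg.norm(z); y=y-z*(y@z); y/=np.linalg.norm(y); return np.c_[np.cross(y,z),y,z]
def rel(T,R,s=None):
    s=s or get_state(); R0=Ro.from_quat(s["eef_rot"]).as_matrix()
    print("shift",(R0.T@(np.asarray(T)-s["tool_pos"])).round(1),"rot",np.degrees(Ro.from_matrix(R0.T@R).as_rotvec()).round(1))
E
python3 - <<'E'
from h import *
psi=-.13; R=panelR(psi); Z=lambda u,v:(260+u/4-.4,155+v/4-.4)
# hook: take front lower... top face centre line at z~ 153.5+18
print("hook",onz("top",*Z(207,285),171))
h=onz("top",*Z(207,285),171)-R[:,2]*21; print(h)
for nm,u,v in [("corner",160,45),("corner",330,65),("slot top",218,230),("slot bot",242,72),("lipL",157,185),("lipR",295,202),("plate",190,122),("plate",275,125),("bot",302,335),("bot",112,300)]:
    X=onplane("top",*Z(u,v),h,R[:,2]); print(nm,X.round(),(R.T@(X-h)).round())
T=h+R@np.array([-150,0,150]); q=0; a=q-.75+np.pi/2
yd=R@np.array([np.cos(a),np.sin(a),0]); rel(T,toolR(-yd,-R[:,2])); print(T)
E
```

```text
hook [453.60357285  36.30823221 171.        ]
[443.19217297  37.66939071 152.81346652]
corner [675.  82.  23.] [-259.  -74.    0.]
corner [656. -63.  23.] [-259.   72.    0.]
slot top [503.  30. 118.] [-70.   0.   0.]
slot bot [649.  12.  33.] [-240.   -1.    0.]
lipL [542.  79.  99.] [-107.  -54.    0.]
lipR [527. -32.  99.] [-107.   58.    0.]
plate [600.  54.  64.] [-178.  -37.    0.]
plate [598. -16.  60.] [-185.   33.    0.]
bot [415. -36. 163.] [21. 77.  0.]
bot [444. 110. 158.] [ 10. -72.  -0.]
shift [ 618.6 -436.9   14.8] rot [  34.8   -5.5 -108.8]
[646.3669834   11.1068609  207.71727709]
```

```bash
python3 - <<'E'
from h import *
R=panelR(-.13);h=np.array([443.2,37.7,152.8])
T=h+R@np.array([-140,0,200]); a=-.75+np.pi/2
yd=R@np.array([np.cos(a),np.sin(a),0]); rel(T,toolR(-yd,-R[:,2])); print(T)
E
```

```text
shift [ 633.4 -430.   -33.5] rot [  34.8   -5.5 -108.8]
[662.57667988   9.01928124 256.00508076]
```

Emit:
drive_tool(
  commands=[
    [[60,-40,-3],[3.3,-0.5,-10.4],0.4],
    [[120,-82,-6],[6.6,-1,-20.7],0.4],
    [[170,-115,-10],[9.9,-1.6,-31],0.4],
    [[220,-150,-12],[13.3,-2.1,-41.5],0.4],
    [[270,-184,-15],[16,-2.5,-51],0.4],
  ],
)

```text
clock: 0.78
tool_pos: [384.1, -346.7, 236.6]
eef_rot: [0.814, 0.565, -0.042, -0.131]
contact_force: [0.1, -1.0, 0.5]
width: 0.48
```

```bash
cat > goview.py <<'E'
from h import *
R=panelR(-.13);h=np.array([443.2,37.7,152.8])
T=h+R@np.array([-140,0,200]); a=-.75+np.pi/2
yd=R@np.array([np.cos(a),np.sin(a),0]); rel(T,toolR(-yd,-R[:,2])); print(get_state()["joint_pos"].round(2),get_state()["clock"])
E
python3 goview.py
```

```text
shift [432.3 131.2 -19.8] rot [ 18.6  -2.7 -57.5]
[-0.72  0.33  1.66 -0.02  1.42 -0.36] 0.775
```

Emit:
drive_tool(
  commands=[
    [[60,19,-3],[3.3,-0.5,-10.2],0.4],
    [[120,37,-6],[6.5,-1,-20.3],0.4],
    [[180,55,-9],[9.8,-1.5,-30.5],0.4],
    [[240,73,-11],[13,-2,-40.5],0.4],
    [[299,91,-14],[16.3,-2.4,-50.5],0.4],
  ],
)

```text
clock: 1.4
tool_pos: [576.6, -100.8, 249.9]
eef_rot: [0.466, 0.849, -0.076, -0.236]
contact_force: [0.0, -1.3, 1.0]
width: 0.399
```

```bash
python3 goview.py
```

```text
shift [ 54.  123.7 -35.8] rot [ 2.1 -0.3 -6.7]
[-0.18  0.57  1.33  0.01  1.74 -0.75] 1.4
```

Emit:
drive_tool(
  commands=[
    [[20,48,-14],[1,0,-3.3],0.4],
    [[42,97,-28],[2.1,-0.3,-6.7],0.4],
    [[54,124,-36],[2.1,-0.3,-6.7],0.4],
    [[54,124,-36],[2.1,-0.3,-6.7],0.4],
  ],
)

```text
clock: 1.9
tool_pos: [663.6, 11.3, 254.9]
eef_rot: [0.41, 0.875, -0.079, -0.246]
contact_force: [-1.0, 0.2, -0.0]
width: 0.4
```

```bash
cat > shot.py <<'E'
import sys,json
from h import *
name=sys.argv[1]; cams=sys.argv[2:] or ["wrist"]
s=get_state(); print(s["clock"],s["tool_pos"].round(1),s["contact_force"].round(1),s["joint_pos"].round(2))
for c in cams:
    m=optics.camera_model(c); p,d=optics.grab_frame(c); cv2.imwrite(f"pics/{name}_{c}.png",p[:,:,::-1]); np.save(f"pics/{name}_{c}.npy",d)
    json.dump({k:np.asarray(v).tolist() for k,v in m.items()},open(f"pics/{name}_{c}.json","w"))
E
cat >> h.py <<'E'
def load(name,c="wrist"):
    import json
    m=json.load(open(f"pics/{name}_{c}.json")); m={k:np.array(v) if isinstance(v,list) else v for k,v in m.items()}
    _c[c]=m
    return cv2.imread(f"pics/{name}_{c}.png")[:,:,::-1],np.load(f"pics/{name}_{c}.npy"),m
E
python3 shot.py v1
```

```text
1.9 [663.6  11.3 254.9] [-1.   0.2 -0. ] [-0.01  0.71  1.09  0.06  1.87 -0.71]
```

View pics/v1_wrist.png

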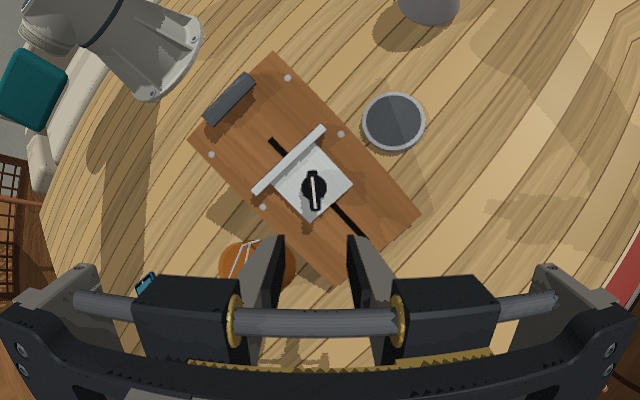

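```bash
python3 - <<'E'
from h import *
p,d,m=load("v1"); pic(p,"v1z.png",(180,40,430,240),3.2)
E
```

```text
(no output)
```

View pics/v1z.png

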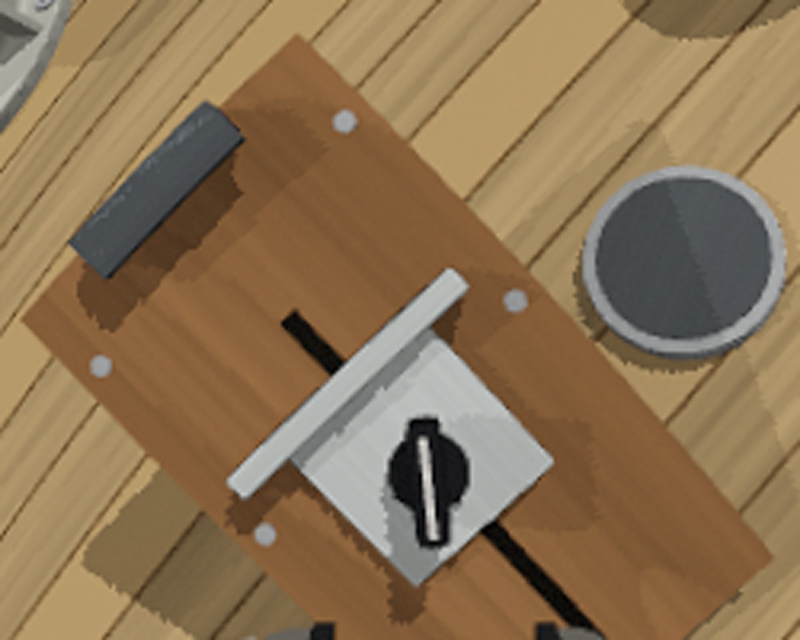

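```bash
cat > m2.py <<'E'
from h import *
from scipy.optimize import least_squares
p,d,m=load("v1"); Z=lambda u,v:(180+u/3.2-.35,40+v/3.2-.35)
obs=[((298,35),(12,-75,0)),((22,318),(12,75,0)),((773,560),(-258,-75,0)),((243,138),(-8,-35,21)),((107,277),(-8,35,21))]
def f(q):
    R=panelR(q[2]);o=np.array([q[0],q[1],153.5])
    return np.concatenate([np.array(proj("wrist",o+R@np.array(X,float),m))-Z(*uv) for uv,X in obs])
q=least_squares(f,[443,38,-.13]).x; print(q,f(q).round(1).reshape(-1,2).tolist())
R=panelR(q[2]);o=np.array([q[0],q[1],153.5])
def pl(u,v,h): return (R.T@(onplane("wrist",*Z(u,v),o+R[:,2]*h,R[:,2],m)-o)).round(1)
print("lip up",pl(447,268,20),pl(228,487,20),"low",pl(468,285,20),pl(247,497,20))
a,b=pl(421,438,43),pl(433,543,43);print("line",a,b,(a+b)/2,np.degrees(np.arctan2((a-b)[1],(a-b)[0])))
a,b=pl(425,420,43),pl(433,547,43);print("bar",a,b,(a+b)/2)
print("plate",pl(552,462,8),pl(418,585,8))
print("coaster",onz("wrist",*Z(685,260),11,m))
P=[dep("wrist",u,v,d,m) for u,v in [(230,130),(250,110),(225,160),(340,180),(380,210),(300,100)]]
print([(R.T@(X-o)).round(1) for X in P])
E
python3 m2.py
```

```text
[ 4.44783263e+02  4.00666409e+01 -1.32227581e-01] [[0.4, -1.1], [-0.9, -0.1], [0.5, 0.2], [0.5, -0.3], [-1.0, 0.9]]
lip up [-88.9 -53.9  20. ] [-92.1  54.9  20. ] low [-98.  -55.2  20. ] [-99.4  52.5  20. ]
line [-123.4  -10.4   43. ] [-152.    10.7   43. ] [-137.7     0.15   43.  ] -36.41850523305509
bar [-119.9  -15.4   43. ] [-153.    11.7   43. ] [-136.45   -1.85   43.  ]
plate [-166.2  -34.9    8. ] [-167.6   32.8    8. ]
coaster [560.48964404 161.73581314  11.        ]
[array([-22. ,  26.6,   1.7]), array([-22. ,  -6.7,   0.6]), array([-42.7,  57.1,  -0.9]), array([-153.2,  -27.6,    7.6]), array([-216.1,  -38.8,   -0.9]), array([-54. , -56.3,  -0. ])]
```

```bash
cat >> h.py <<'E'
PSI=-.132; PR=panelR(PSI); PO=np.array([444.8,40.1,153.5])
def pp(x,y,z): return PO+PR@np.array([x,y,z],float)
def jawR(ang): # tool y along panel angle ang (rad) or its opposite so that it is world +x-ish ; z into the panel
    y=PR@np.array([np.cos(ang),np.sin(ang),0]); 
    if y[0]<0: y=-y
    return toolR(y,-PR[:,2])
def inp(): 
    s=get_state(); R=Ro.from_quat(s["eef_rot"]).as_matrix(); y=PR.T@R[:,1]; 
    print("t",s["clock"],"TCP in panel",(PR.T@(s["tool_pos"]-PO)).round(1),"jaw ang deg",np.degrees(np.arctan2(y[1],y[0])).round(1),"tilt",np.degrees(np.arccos(-PR[:,2]@R[:,2])).round(1),"F panel",(PR.T@s["contact_force"]).round(1),"Mz",(PR.T@s["wrist_torque"])[2].round(2),"w",round(s["width"],3),"q",s["joint_pos"].round(2))
E
python3 - <<'E'
from h import *
J=np.array([560,-118])
for x,q in [(-138,0.05),(-138,.8),(-138,1.5),(-223,.9),(-223,1.2),(-223,1.5),(-188,0)]:
    R=jawR(q-.75+np.pi/2); T=pp(x,0,24)
    pts=[T+R@np.array([a,b,-80-c]) for a in np.linspace(-37.5,37.5,9) for b in np.linspace(-94.5,94.5,21) for c in (0,40,80)]
    d=[(np.hypot(*(X[:2]-J))-40,X[2]) for X in pts]
    near=[z for r,z in d if r<5]; print(x,q,"min z over jar",min(near) if near else None,"min horiz at z<110",min([r for r,z in d if z<110],default=None))
R=jawR(.05-.75+np.pi/2); rel(pp(-138,0,60),R); rel(pp(-138,0,24),R); inp()
E
```

```text
-138 0.05 min z over jar None min horiz at z<110 None
-138 0.8 min z over jar None min horiz at z<110 None
-138 1.5 min z over jar None min horiz at z<110 None
-223 0.9 min z over jar None min horiz at z<110 123.5360209327009
-223 1.2 min z over jar None min horiz at z<110 124.5684254646579
-223 1.5 min z over jar None min horiz at z<110 122.67840129995182
-188 0 min z over jar None min horiz at z<110 195.39977539200183
shift [ 2.400e+00 -1.000e-01  1.381e+02] rot [-0.1  0.1 -2.7]
shift [  2.5  -0.  174.1] rot [-0.1  0.1 -2.7]
t 1.95 TCP in panel [-139.8    1.3  198.1] jaw ang deg -132.8 tilt 0.1 F panel [0.3 0.8 0.9] Mz -0.01 w 0.401 q [-0.02  0.71  1.09  0.06  1.87 -0.71]
```

Emit:
drive_tool(
  commands=[
    [[1,0,60],[0,0,-4],0.4],
    [[2,0,115],[0,0,-4],0.4],
    [[2,0,145],[0,0,-4],0.4],
    [[2,0,165],[0,0,-4],0.4],
    [[2,0,174],[0,0,-4],0.4],
  ],
  squeeze=25,
)

```text
clock: 2.58
tool_pos: [574.0, 21.3, 104.7]
eef_rot: [0.381, 0.888, -0.071, -0.25]
contact_force: [1.1, 0.7, 0.1]
width: 0.398
```

```bash
python3 -c "from h import *; inp()"; python3 shot.py v2
```

```text
t 2.575 TCP in panel [-137.5    1.6   23. ] jaw ang deg -128.9 tilt 0.1 F panel [-0.8 -0.9  0.6] Mz 0.02 w 0.398 q [-0.    0.7   1.45  0.06  1.51 -0.78]
2.575 [574.   21.3 104.7] [1.1 0.7 0.1] [-0.    0.7   1.45  0.06  1.51 -0.78]
```

View pics/v2_wrist.png

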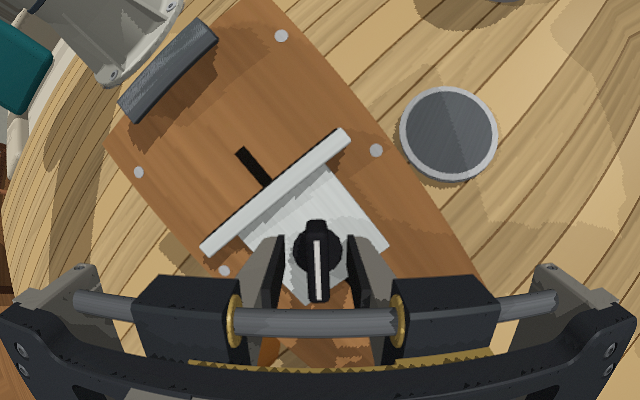

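The bar is centred between the fingers at (316,265), so I close on it.

Emit:
drive_tool(
  commands=[
    [[0,0,0],[0,0,0],0.05],
    [[0,0,0],[0,0,0],0.05],
    [[0,0,0],[0,0,0],0.05],
    [[0,0,0],[0,0,0],0.05],
  ],
  squeeze=25,
)

```text
clock: 3.12
tool_pos: [574.9, 21.7, 104.7]
eef_rot: [0.38, 0.888, -0.07, -0.249]
contact_force: [3.6, 3.6, -1.0]
width: 0.305
```

```bash
python3 -c "from h import *; inp()"
```

```text
t 3.125 TCP in panel [-138.2    1.1   23.4] jaw ang deg -128.9 tilt 0.1 F panel [-3.2 -4.1  0.7] Mz -0.0 w 0.305 q [-0.    0.7   1.45  0.06  1.51 -0.78]
```

Emit:
drive_tool(
  commands=[
    [[0,0,0],[0,0,0],0.35],
    [[0,0,-5],[0,0,0],0.35],
    [[0,0,-5],[0,0,0],0.05],
    [[0,0,-5],[0,0,0],0.05],
    [[0,0,-5],[0,0,0],0.05],
  ],
)

```text
clock: 3.75
tool_pos: [577.5, 21.5, 108.9]
eef_rot: [0.38, 0.888, -0.07, -0.249]
contact_force: [0.6, 1.0, -0.4]
width: 0.126
```

```bash
python3 -c "from h import *; inp()"; python3 shot.py v3
```

```text
t 3.75 TCP in panel [-138.3    1.    28.4] jaw ang deg -128.8 tilt 0.1 F panel [-0.5 -1.1 -0.1] Mz 0.12 w 0.126 q [-0.    0.7   1.44  0.06  1.52 -0.78]
3.75 [577.5  21.5 108.9] [ 0.6  1.  -0.4] [-0.    0.7   1.44  0.06  1.52 -0.78]
```

View pics/v3_wrist.png

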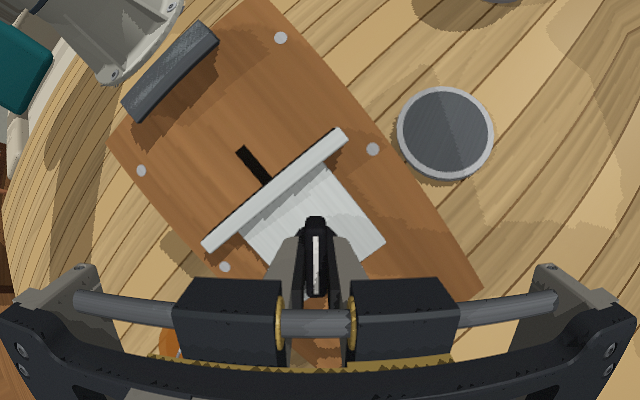

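The grip is on the bar: 11.6 mm wide against the 12 mm given. I loosen it, turning anticlockwise about the panel normal (minus tool z).

Emit:
drive_tool(
  commands=[
    [[0,0,0],[0,0,-8],0.05],
    [[0,0,0],[0,0,-17],0.05],
    [[0,0,0],[0,0,-27],0.05],
    [[0,0,0],[0,0,-37],0.05],
    [[0,0,0],[0,0,-45],0.05],
  ],
)

```text
clock: 4.42
tool_pos: [577.7, 21.9, 108.8]
eef_rot: [0.009, 0.966, 0.031, -0.257]
contact_force: [1.3, 3.1, -1.1]
width: 0.127
```

```bash
python3 -c "from h import *; inp()"
```

```text
t 4.425 TCP in panel [-138.5    0.5   28.3] jaw ang deg -83.6 tilt 0.1 F panel [-1.3 -3.2 -0.5] Mz -0.07 w 0.127 q [-0.    0.7   1.44  0.06  1.52 -1.57]
```

Emit:
drive_tool(
  commands=[
    [[0,0,0],[0,0,-9],0.05],
    [[0,0,0],[0,0,-18],0.05],
    [[0,0,0],[0,0,-26],0.05],
    [[0,0,0],[0,0,-26],0.05],
  ],
)

```text
clock: 4.92
tool_pos: [577.6, 22.3, 108.8]
eef_rot: [-0.208, 0.943, 0.088, -0.243]
contact_force: [1.5, 3.0, 0.0]
width: 0.127
```

```bash
cat >> h.py <<'E'
def ptool(dx,dy,dz): # panel displacement in tool axes
    R=Ro.from_quat(get_state()["eef_rot"]).as_matrix(); print("panel d",(dx,dy,dz),"-> tool",(R.T@PR@np.array([dx,dy,dz],float)).round(1))
E
python3 -c "from h import *; inp(); ptool(-80,0,0)"
```

```text
t 4.925 TCP in panel [-138.4    0.2   28.3] jaw ang deg -57.6 tilt 0.0 F panel [-1.  -3.2  0.6] Mz 0.15 w 0.127 q [-0.    0.7   1.44  0.06  1.52 -2.03]
panel d (-80, 0, 0) -> tool [-67.5 -42.9   0. ]
```

Emit:
drive_tool(
  commands=[
    [[-8.5,-5.4,0],[0,0,0],0.05],
    [[-25,-16,0],[0,0,0],0.05],
    [[-42,-27,0],[0,0,0],0.05],
    [[-59,-37.5,0],[0,0,0],0.05],
    [[-67.5,-43,0],[0,0,0],0.05],
  ],
)

```text
clock: 5.55
tool_pos: [647.4, 13.3, 68.2]
eef_rot: [-0.207, 0.944, 0.088, -0.243]
contact_force: [1.4, 4.0, 3.7]
width: 0.127
```

```bash
python3 -c "from h import *; inp(); ptool(-10,0,0)"
```

```text
t 5.55 TCP in panel [-2.196e+02 -1.000e-01  2.830e+01] jaw ang deg -57.7 tilt 0.1 F panel [ 1.1 -4.2  3.6] Mz 0.15 w 0.127 q [-0.01  0.84  1.26  0.06  1.56 -2.03]
panel d (-10, 0, 0) -> tool [-8.5 -5.3  0. ]
```

Emit:
drive_tool(
  commands=[
    [[0,0,0],[0,0,0],0.35],
    [[0,0,0],[0,0,0],0.4],
    [[0,0,-40],[0,0,0],0.4],
    [[0,0,-100],[0,0,0],0.5],
    [[0,0,-160],[0,0,0],0.6],
  ],
)

```text
clock: 6.18
tool_pos: [726.6, 2.3, 208.9]
eef_rot: [-0.207, 0.944, 0.088, -0.243]
contact_force: [0.4, 0.3, -0.7]
width: 0.585
```

```bash
python3 shot.py v4 wrist; python3 - <<'E'
from h import *
inp()
y=np.array([-.247,-.969,0]); R=toolR(y,np.array([0,0,-1.]))
rel([450,-371,230],R)
E
```

```text
6.175 [726.6   2.3 208.9] [ 0.4  0.3 -0.7] [-0.02  0.85  0.92  0.06  1.89 -2.02]
t 6.225 TCP in panel [-218.8    0.3  199.1] jaw ang deg -57.7 tilt 0.6 F panel [4.5 0.8 4.5] Mz 0.07 w 0.601 q [-0.03  0.85  0.9   0.06  1.9  -2.02]
shift [ 392.1 -233.3  100.4] rot [  37.2    8.5 -137.1]
```

View pics/v4_wrist.png

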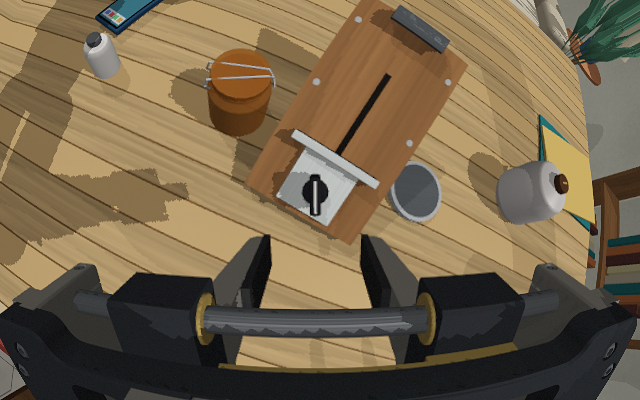

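The ledge is near its lower stop and the knob is loose, with the bar at (315,193). Next I go above the phone.

```bash
cat > gophone.py <<'E'
from h import *
R=toolR(np.array([.247,.969,0]),np.array([0,0,-1.])); inp(); rel([450,-371,230],R); print(get_state()["tool_pos"])
E
python3 gophone.py
```

```text
t 6.225 TCP in panel [-218.8    0.3  199.1] jaw ang deg -57.7 tilt 0.6 F panel [4.5 0.8 4.5] Mz 0.07 w 0.601 q [-0.03  0.85  0.9   0.06  1.9  -2.02]
shift [ 392.1 -233.3  100.4] rot [  6.7 -29.2  38.1]
[731.2662233    1.73828683 216.48911136]
```

Emit:
drive_tool(
  commands=[
    [[47,-28,0],[0.8,-3.5,4.6],0.7],
    [[94,-56,10],[1.6,-7,9.2],0.8],
    [[141,-84,22],[2.5,-10.6,13.9],0.9],
    [[188,-112,36],[3.3,-14,18.5],1],
    [[235,-140,50],[4,-17.5,23],1],
  ],
)

```text
clock: 6.85
tool_pos: [565.6, -223.9, 233.7]
eef_rot: [-0.006, 0.995, 0.035, -0.097]
contact_force: [-0.1, 0.1, 0.0]
width: 1.003
```

```bash
python3 gophone.py
```

```text
t 6.85 TCP in panel [-93.7 245.8 146.7] jaw ang deg -81.2 tilt 18.6 F panel [ 0.1 -0.1 -0. ] Mz -0.0 w 1.003 q [-0.38  0.44  1.5  -0.01  1.41 -1.96]
shift [ 115.6 -146.4   16. ] rot [  2.6 -11.5  15. ]
[ 565.64596389 -223.87158285  233.7166164 ]
```

Emit:
drive_tool(
  commands=[
    [[32,-40,4],[0.7,-3,4],1],
    [[65,-82,9],[1.4,-6,8],1],
    [[98,-124,13],[2,-9,12],1],
    [[116,-146,16],[2.6,-11.5,15],1],
    [[116,-146,16],[2.6,-11.5,15],1],
  ],
)

```text
clock: 7.48
tool_pos: [447.2, -371.4, 230.4]
eef_rot: [0.126, 0.992, -0.0, -0.0]
contact_force: [0.2, 0.9, -0.2]
width: 1.0
```

```bash
python3 gophone.py; python3 shot.py v5
```

```text
t 7.475 TCP in panel [-10.5 407.6  94.9] jaw ang deg -96.1 tilt 29.9 F panel [-0.2 -0.9 -0.1] Mz 0.01 w 1.0 q [-0.69  0.28  1.72 -0.    1.14 -2.01]
shift [-2.6  1.1  0.4] rot [-0.1 -0.  -0.2]
[ 447.16314508 -371.39582851  230.4243539 ]
7.475 [ 447.2 -371.4  230.4] [ 0.2  0.9 -0.2] [-0.69  0.28  1.72 -0.    1.14 -2.01]
```

View pics/v5_wrist.png

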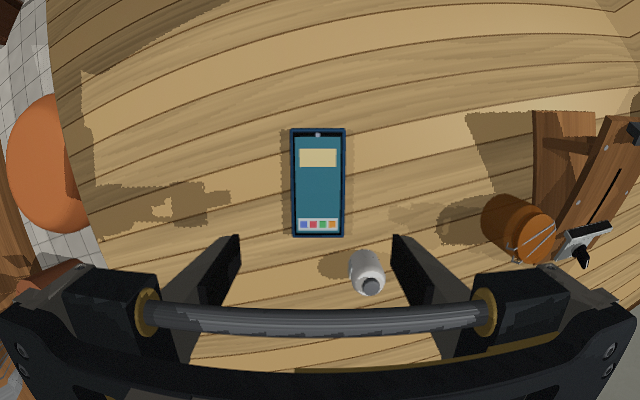

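```bash
cat > m3.py <<'E'
from h import *
p,d,m=load("v5"); hsv=cv2.cvtColor(np.ascontiguousarray(p),cv2.COLOR_RGB2HSV)
k=cv2.inRange(hsv,(85,90,20),(125,255,255)); k[:,:270]=0;k[:,370:]=0;k[:110]=0;k[250:]=0
k=cv2.morphologyEx(k,cv2.MORPH_CLOSE,np.ones((25,25)))
c=max(cv2.findContours(k,0,2)[0],key=cv2.contourArea); c=c[:,0].astype(float)
W=np.array([onz("wrist",u,v,20,m)[:2] for u,v in c]); rc=cv2.minAreaRect(W.astype(np.float32)); print(rc)
b=cv2.boxPoints(rc); print(b.round(1))
print("dot",onz("wrist",318,134,20,m))
print("depth", [dep("wrist",u,v,d,m).round(1) for u,v in [(318,180),(300,150),(335,215)]])
E
python3 m3.py
```

```text
((447.1475830078125, -368.028564453125), (66.08079528808594, 136.64234924316406), 75.7170639038086)
[[ 372.8 -383.2]
 [ 505.2 -416.9]
 [ 521.5 -352.9]
 [ 389.1 -319.2]]
dot [ 388.37894932 -352.33600018   20.        ]
depth [array([ 442.7, -366.3,   19.7]), array([ 401.6, -378. ,   20.6]), array([ 491.4, -356.7,   19.5])]
```

The phone fits as 66 x 137 mm at centre (447,-368), with its top face at z≈20. That agrees with the given sizes, so I descend to grasp it.

```bash
cat > gp.py <<'E'
from h import *
R=toolR(np.array([.247,.969,0]),np.array([0,0,-1.])); rel([447.1,-368,18.5],R); s=get_state();print(s["clock"],s["tool_pos"],s["contact_force"],s["width"])
E
python3 gp.py
```

```text
shift [  1.8   2.4 211.9] rot [-0.  -0.1 -0.1]
7.525 [ 448.439048   -370.71661524  230.4493571 ] [-0.0501199   0.51397358  0.27023544] 0.999124092051039
```

Emit:
drive_tool(
  commands=[
    [[2,2.4,55],[0,0,0],1],
    [[2,2.4,115],[0,0,0],1],
    [[2,2.4,165],[0,0,0],1],
    [[2,2.4,190],[0,0,0],1],
    [[2,2.4,200],[0,0,0],1],
  ],
)

```text
clock: 8.15
tool_pos: [447.0, -366.4, 28.8]
eef_rot: [0.125, 0.992, 0.001, -0.002]
contact_force: [-0.1, -0.5, 0.4]
width: 1.001
```

```bash
python3 gp.py; python3 shot.py v6
```

```text
shift [-0.5 -1.6 10.3] rot [ 0.  -0.2 -0. ]
8.15 [ 446.99398935 -366.35290351   28.75773225] [-0.10475592 -0.53494196  0.42919929] 1.0008920565026502
8.15 [ 447.  -366.4   28.8] [-0.1 -0.5  0.4] [-0.69  0.53  1.87 -0.    0.75 -2.01]
```

View pics/v6_wrist.png

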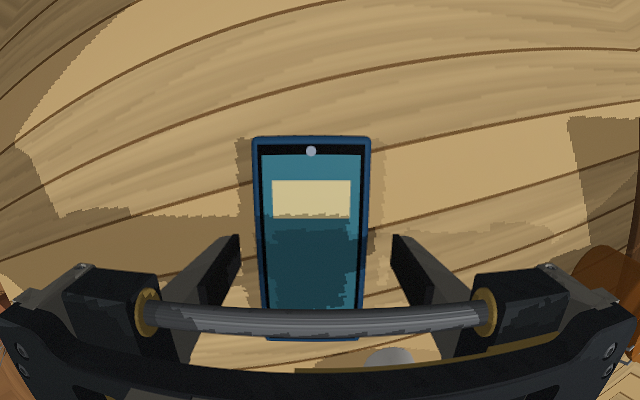

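Emit:
drive_tool(
  commands=[
    [[-0.5,-2,6],[0,0,0],1],
    [[-0.5,-2,10.3],[0,0,0],1],
    [[-0.5,-2,10.3],[0,0,0],0.7],
    [[-0.5,-2,10.3],[0,0,0],0.65],
    [[-0.5,-2,10.3],[0,0,0],0.65],
  ],
  squeeze=10,
)

```text
clock: 8.82
tool_pos: [447.1, -368.8, 18.8]
eef_rot: [0.125, 0.992, 0.0, -0.001]
contact_force: [0.5, -1.0, 1.5]
width: 0.737
```

```bash
python3 gp.py
```

```text
shift [0.2 0.8 0.3] rot [ 0.  -0.2 -0. ]
8.825 [ 447.05944808 -368.83424306   18.75745044] [ 0.45280398 -1.00660955  1.45039543] 0.7374772272851027
```

Emit:
drive_tool(
  commands=[
    [[0,0,-6],[0,0,0],0.65],
    [[0,0,-25],[0,0,0],0.65],
    [[0,0,-60],[0,0,0],0.65],
    [[0,0,-110],[0,0,0],0.65],
    [[0,0,-160],[0,0,0],0.65],
  ],
)

```text
clock: 9.45
tool_pos: [447.3, -368.8, 181.4]
eef_rot: [0.125, 0.992, 0.0, -0.001]
contact_force: [0.0, -1.4, -2.0]
width: 0.738
```

```bash
python3 shot.py v7; cat > goplace.py <<'E'
from h import *
import sys
x,y,z=map(float,sys.argv[1:4]); y_=PR[:,1]; R=toolR(-y_,-PR[:,2]); inp(); rel(pp(x,y,z),R)
E
python3 goplace.py -95 0 110
```

```text
9.45 [ 447.3 -368.8  181.4] [ 0.  -1.4 -2. ] [-0.69  0.33  1.77 -0.    1.05 -2.01]
t 9.5 TCP in panel [-33.9 406.9  59.8] jaw ang deg -96.0 tilt 30.3 F panel [0.6 2.2 3.2] Mz 0.02 w 0.742 q [-0.69  0.32  1.76 -0.    1.05 -2.01]
shift [-29.6 413.2 -14.3] rot [ 1.5 30.3 -6.7]
```

View pics/v7_wrist.png

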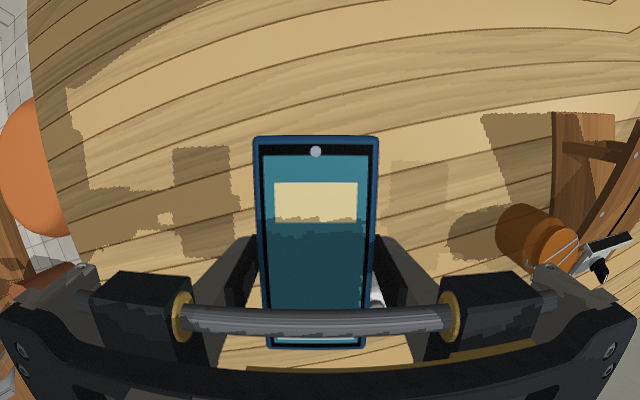

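The phone is held straight, centred and clear of the pad. I carry it to above the panel while tilting it.

Emit:
drive_tool(
  commands=[
    [[-2,28,-15],[0.1,2.1,-0.5],0.65],
    [[-6,75,-25],[0.3,5.5,-1.2],0.65],
    [[-9,125,-28],[0.4,9,-2],0.65],
    [[-12,175,-30],[0.6,12.8,-2.8],0.65],
    [[-16,225,-30],[0.8,16.5,-3.6],0.65],
  ],
)

```text
clock: 10.12
tool_pos: [521.6, -155.4, 219.1]
eef_rot: [0.093, 0.986, 0.008, -0.141]
contact_force: [0.8, -0.4, -3.4]
width: 0.74
```

```bash
python3 goplace.py -95 0 110
```

```text
t 10.125 TCP in panel [-55.4 183.7 107.8] jaw ang deg -92.9 tilt 13.8 F panel [-2.4  0.3 -2.5] Mz 0.03 w 0.74 q [-0.27  0.39  1.61 -0.03  1.42 -1.65]
shift [-29.  185.5   8.4] rot [ 0.7 13.8 -3.1]
```

Emit:
drive_tool(
  commands=[
    [[-8,50,0],[0.2,3.7,-0.8],0.65],
    [[-16,100,3],[0.4,7.5,-1.6],0.65],
    [[-24,150,6],[0.6,11.2,-2.5],0.65],
    [[-28,178,8],[0.7,13.8,-3.1],0.65],
    [[-29,185.5,8.4],[0.7,13.8,-3.1],0.65],
  ],
)

```text
clock: 10.75
tool_pos: [581.4, 23.6, 200.9]
eef_rot: [0.062, 0.964, 0.017, -0.258]
contact_force: [-0.3, -0.8, -2.7]
width: 0.741
```

```bash
python3 shot.py v8; python3 goplace.py -95 0 30;
```

```text
10.75 [581.4  23.6 200.9] [-0.3 -0.8 -2.7] [-0.    0.61  1.37  0.07  1.68 -1.45]
t 10.8 TCP in panel [-95.3  -1.4 110.1] jaw ang deg -89.9 tilt 0.0 F panel [-0.9 -0.7 -1.8] Mz -0.03 w 0.741 q [-0.    0.61  1.37  0.07  1.67 -1.45]
shift [ 0.3 -1.3 80.1] rot [-0.   0.   0.1]
```

View pics/v8_wrist.png

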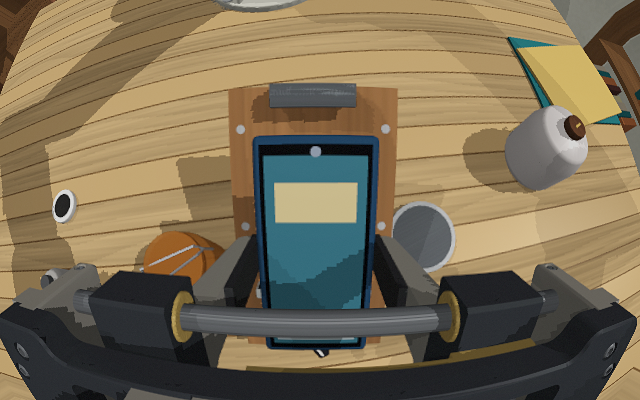

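Emit:
drive_tool(
  commands=[
    [[0.3,-1.3,25],[0,0,0],0.65],
    [[0.3,-1.3,60],[0,0,0],0.65],
    [[0.3,-1.3,80],[0,0,0],0.65],
    [[0.3,-1.3,80],[0,0,0],0.65],
  ],
)

```text
clock: 11.3
tool_pos: [540.0, 26.2, 132.2]
eef_rot: [0.063, 0.964, 0.017, -0.258]
contact_force: [0.2, -1.0, -1.2]
width: 0.739
```

```bash
python3 shot.py v9 wrist scene; python3 goplace.py -95 0 10; python3 - <<'E'
from h import *
p,d,m=load("v9"); 
for u,v in [(255,140),(377,140),(316,138),(270,108),(355,108)]: print((PR.T@(onplane("wrist",u,v,pp(0,0,29 if v>120 else 21),PR[:,2],m)-PO)).round(1), (PR.T@(dep("wrist",u,v+4,d,m)-PO)).round(1))
p,d,m=load("v9","scene"); pic(p,"v9sz.png",(220,130,400,300),3.5)
E
```

```text
11.3 [540.   26.2 132.2] [ 0.2 -1.  -1.2] [ 0.    0.62  1.52  0.07  1.51 -1.46]
t 11.4 TCP in panel [-95.    0.7  31.6] jaw ang deg -89.9 tilt 0.2 F panel [-1.  -0.3 -2.4] Mz 0.06 w 0.739 q [ 0.    0.62  1.52  0.07  1.52 -1.46]
shift [ 0.1  0.7 21.6] rot [0.  0.2 0.1]
[-28.   32.3  29. ] [-30.1  32.2  29.8]
[-27.9 -32.   29. ] [-30.  -31.9  30. ]
[-27.4   0.1  29. ] [-29.5   0.1  29.5]
[-10.9  25.2  21. ] [-12.4  28.2   0.9]
[-10.9 -21.1  21. ] [-12.4 -23.8  -0.3]
```

View pics/v9_wrist.png

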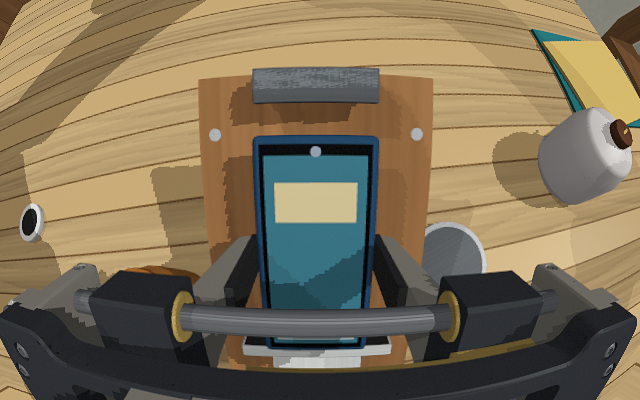

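View pics/v9sz.png

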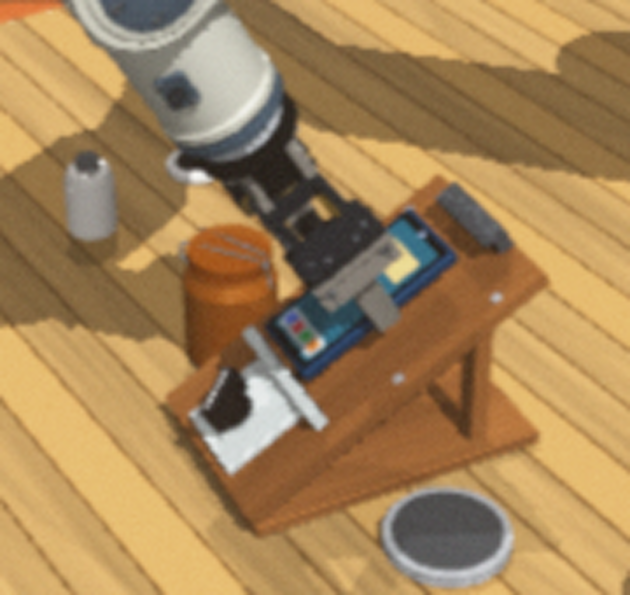

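The phone's top end is about 27 mm below the stop wall, so its foot is about 4 mm above the ledge. It is also centred and square. I move it 4 mm up the slope and lower it.

Emit:
drive_tool(
  commands=[
    [[4,0.7,3],[0,0,0],0.65],
    [[4,0.7,9],[0,0,0],0.65],
    [[4,0.7,14],[0,0,0],0.65],
    [[4,0.7,18],[0,0,0],0.65],
    [[4,0.7,19.5],[0,0,0],0.65],
  ],
)

```text
clock: 12.02
tool_pos: [528.7, 29.0, 118.1]
eef_rot: [0.063, 0.964, 0.017, -0.257]
contact_force: [1.0, -0.1, -1.5]
width: 0.737
```

```bash
python3 goplace.py -91 0 10
```

```text
t 12.025 TCP in panel [-91.   -0.   11.6] jaw ang deg -89.9 tilt 0.1 F panel [-1.6 -0.  -0.8] Mz 0.03 w 0.737 q [ 0.01  0.62  1.56  0.07  1.47 -1.46]
shift [ 0.  -0.   1.6] rot [0.  0.1 0.1]
```

Emit:
drive_tool(
  commands=[
    [[0,0,0.7],[0,0,0],0.65],
    [[0,0,1.3],[0,0,0],0.65],
  ],
)

```text
clock: 12.28
tool_pos: [528.1, 29.1, 116.9]
eef_rot: [0.063, 0.964, 0.017, -0.257]
contact_force: [0.1, 0.0, -2.5]
width: 0.738
```

```bash
python3 goplace.py -91 0 10; python3 shot.py v10 wrist
```

```text
t 12.275 TCP in panel [-91.1  -0.1  10.3] jaw ang deg -89.9 tilt 0.1 F panel [-1.3 -0.  -2.1] Mz 0.03 w 0.738 q [ 0.01  0.62  1.56  0.07  1.47 -1.46]
shift [ 0.1 -0.1  0.3] rot [0.  0.1 0.1]
12.275 [528.1  29.1 116.9] [ 0.1  0.  -2.5] [ 0.01  0.62  1.56  0.07  1.47 -1.46]
```

Emit:
drive_tool(
  commands=[
    [[0,0,0.6],[0,0,0],0.65],
    [[0,0,1],[0,0,0],0.65],
  ],
)

```text
clock: 12.58
tool_pos: [528.0, 29.1, 116.5]
eef_rot: [0.063, 0.964, 0.017, -0.257]
contact_force: [1.9, -0.2, 3.5]
width: 0.737
```

```bash
python3 goplace.py -91 0 10
```

```text
t 12.575 TCP in panel [-91.1  -0.1   9.9] jaw ang deg -89.9 tilt 0.2 F panel [ 0.1 -0.1  4. ] Mz 0.03 w 0.737 q [ 0.01  0.62  1.56  0.07  1.47 -1.46]
shift [ 0.1 -0.1 -0.1] rot [0.  0.2 0.1]
```

Contact, with 4 N along the panel normal. I slide the phone down close to the ledge before letting go, so it can't drop far.

Emit:
drive_tool(
  commands=[
    [[-2,0,-0.5],[0,0,0],0.65],
    [[-5,0,-0.5],[0,0,0],0.65],
    [[-6.5,0,-0.4],[0,0,0],0.65],
    [[-6.5,0,-0.4],[0,0,0],0.65],
  ],
)

```text
clock: 13.08
tool_pos: [533.8, 28.3, 113.4]
eef_rot: [0.063, 0.964, 0.017, -0.257]
contact_force: [0.2, 1.1, -1.2]
width: 0.739
```

```bash
python3 goplace.py -91 0 10
```

```text
t 13.075 TCP in panel [-97.8  -0.1  10.1] jaw ang deg -89.9 tilt 0.2 F panel [-0.6 -1.1 -1.1] Mz 0.05 w 0.739 q [ 0.01  0.64  1.55  0.07  1.47 -1.46]
shift [ 6.8 -0.   0.1] rot [0.  0.2 0.1]
```

Now I open slowly.

Emit:
drive_tool(
  commands=[
    [[0,0,0.3],[0,0,0],0.76],
    [[0,0,0.3],[0,0,0],0.8],
    [[0,0,0.3],[0,0,0],0.85],
    [[0,0,0],[0,0,0],0.9],
  ],
)

```text
clock: 13.58
tool_pos: [533.8, 28.3, 113.4]
eef_rot: [0.063, 0.964, 0.017, -0.257]
contact_force: [-0.6, 0.5, 0.7]
width: 0.898
```

```bash
python3 goplace.py -91 0 10; python3 shot.py v11 wrist
```

```text
t 13.575 TCP in panel [-97.8  -0.1  10.2] jaw ang deg -89.9 tilt 0.2 F panel [ 0.9 -0.5  0.3] Mz 0.01 w 0.898 q [ 0.01  0.64  1.55  0.07  1.47 -1.46]
shift [ 6.8 -0.1  0.2] rot [0.  0.2 0.1]
13.575 [533.8  28.3 113.4] [-0.6  0.5  0.7] [ 0.01  0.64  1.55  0.07  1.47 -1.46]
```

View pics/v11_wrist.png

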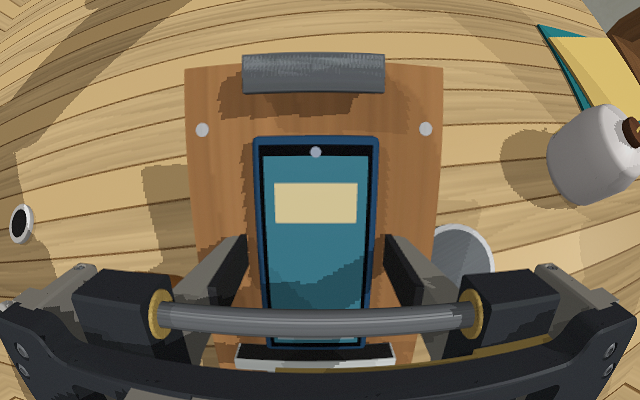

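Emit:
drive_tool(
  commands=[
    [[0,0,-15],[0,0,0],0.9],
    [[0,0,-60],[0,0,0],0.9],
    [[-20,0,-110],[0,0,-10],0.6],
    [[-70,0,-125],[0,0,-20],0.4],
    [[-120,0,-125],[0,0,-30],0.35],
  ],
  squeeze=25,
)

```text
clock: 14.25
tool_pos: [701.9, 6.3, 164.8]
eef_rot: [-0.192, 0.948, 0.083, -0.241]
contact_force: [0.4, -0.9, -0.4]
width: 0.597
```

```bash
python3 shot.py v12 wrist; python3 -c "
from h import *
inp(); rel(pp(-219.6,0,29),jawR(np.radians(122.4)))
p,d,m=load('v12'); pic(p,'v12z.png',(200,0,440,240),3)"
```

```text
14.25 [701.9   6.3 164.8] [ 0.4 -0.9 -0.4] [-0.02  0.83  1.05  0.06  1.78 -1.99]
t 14.3 TCP in panel [-2.237e+02  2.000e-01  1.340e+02] jaw ang deg -59.1 tilt 0.2 F panel [ 3.   0.7 -4.2] Mz 0.13 w 0.553 q [-0.02  0.84  1.04  0.06  1.77 -2.  ]
shift [  3.7   2.5 105. ] rot [  0.3   0.2 178.5]
```

View pics/v12_wrist.png

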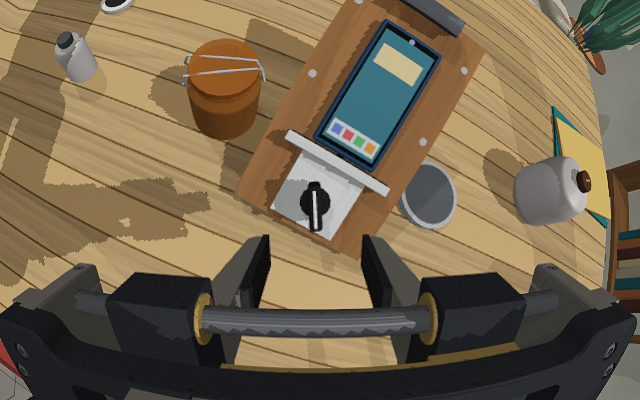

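The phone lies square just above the ledge, and the bar at (315,205) lines up with the jaws. I descend to the knob.

Emit:
drive_tool(
  commands=[
    [[3.7,2.5,30],[0,0,-1.5],0.35],
    [[3.7,2.5,70],[0,0,-1.5],0.35],
    [[3.7,2.5,95],[0,0,-1.5],0.35],
    [[3.7,2.5,105],[0,0,-1.5],0.35],
    [[3.7,2.5,105],[0,0,-1.5],0.35],
  ],
)

```text
clock: 14.92
tool_pos: [648.0, 13.2, 69.3]
eef_rot: [-0.208, 0.944, 0.088, -0.242]
contact_force: [-0.2, 0.3, 1.0]
width: 0.351
```

Emit:
drive_tool(
  commands=[
    [[0,0,0],[0,0,0],0.05],
    [[0,0,0],[0,0,0],0.05],
    [[0,0,0],[0,0,0],0.05],
  ],
)

```text
clock: 15.3
tool_pos: [648.9, 12.9, 70.1]
eef_rot: [-0.208, 0.944, 0.088, -0.241]
contact_force: [1.4, -1.2, 2.8]
width: 0.131
```

```bash
python3 -c "
from h import *
inp(); ptool(10,0,0)"
```

```text
t 15.3 TCP in panel [-2.201e+02  1.000e-01  3.070e+01] jaw ang deg -57.6 tilt 0.3 F panel [0.1 1.  3.2] Mz 0.13 w 0.131 q [-0.01  0.84  1.26  0.06  1.56 -2.03]
panel d (10, 0, 0) -> tool [ 8.4  5.4 -0.1]
```

Emit:
drive_tool(
  commands=[
    [[4.2,2.7,0],[0,0,0],0.05],
    [[8.4,5.4,0],[0,0,0],0.05],
    [[13,8.3,0],[0,0,0],0.05],
    [[17.6,11.2,0],[0,0,0],0.05],
    [[20.2,13,0],[0,0,0],0.05],
  ],
)

```text
clock: 15.92
tool_pos: [628.5, 15.5, 82.1]
eef_rot: [-0.208, 0.944, 0.087, -0.24]
contact_force: [5.6, -4.0, -3.3]
width: 0.129
```

```bash
python3 -c "
from h import *
inp(); ptool(10,0,0)"; python3 shot.py v13 wrist
```

```text
t 15.925 TCP in panel [-196.3    0.2   30.8] jaw ang deg -57.6 tilt 0.4 F panel [-6.9  3.2  0.2] Mz 0.16 w 0.129 q [-0.01  0.8   1.31  0.06  1.55 -2.03]
panel d (10, 0, 0) -> tool [ 8.4  5.4 -0.1]
15.925 [628.5  15.5  82.1] [ 5.6 -4.  -3.3] [-0.01  0.8   1.31  0.06  1.55 -2.03]
```

View pics/v13_wrist.png

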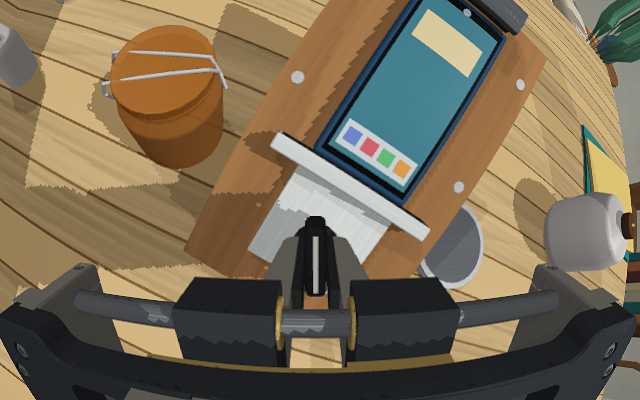

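The ledge is against the foot and the phone is nearing the hook. I continue in small steps.

Emit:
drive_tool(
  commands=[
    [[1.3,0.8,0],[0,0,0],0.05],
    [[2.5,1.6,0],[0,0,0],0.05],
    [[3.8,2.4,0],[0,0,0],0.05],
    [[4.6,3,0],[0,0,0],0.05],
  ],
)

```text
clock: 16.48
tool_pos: [623.5, 16.2, 85.0]
eef_rot: [-0.208, 0.944, 0.087, -0.24]
contact_force: [4.4, -1.9, -3.6]
width: 0.132
```

```bash
python3 -c "
from h import *
inp(); ptool(10,0,0)"; python3 shot.py v14 wrist scene;python3 -c "
from h import *
p,d,m=load('v14','scene'); pic(p,'v14s.png',(220,130,400,300),3.5)
p,d,m=load('v14'); pic(p,'v14z.png',(380,0,560,100),4)"
```

```text
t 16.475 TCP in panel [-190.4    0.2   30.8] jaw ang deg -57.6 tilt 0.4 F panel [-5.8  1.3 -0.8] Mz 0.09 w 0.132 q [-0.01  0.79  1.33  0.06  1.54 -2.03]
panel d (10, 0, 0) -> tool [ 8.4  5.4 -0.1]
16.475 [623.5  16.2  85. ] [ 4.4 -1.9 -3.6] [-0.01  0.79  1.33  0.06  1.54 -2.03]
```

View pics/v14s.png

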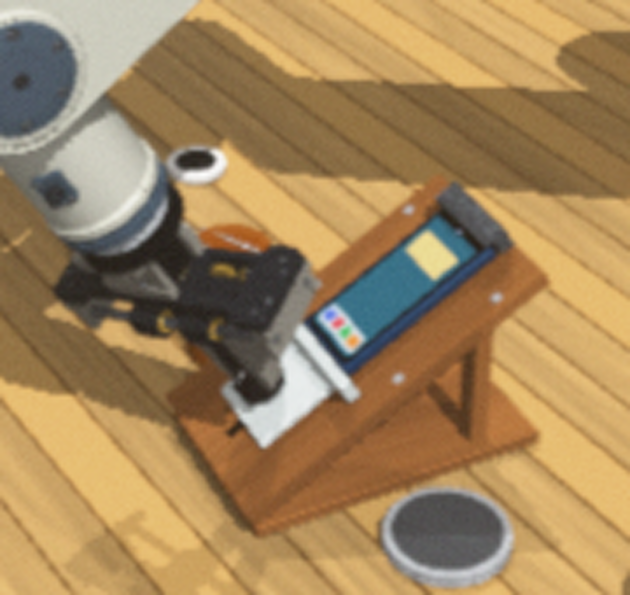

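View pics/v14z.png

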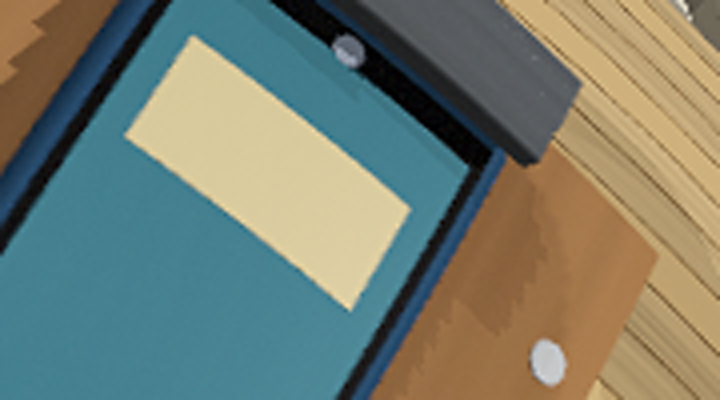

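The top is under the lip. I make small steps until the force rises.

Emit:
drive_tool(
  commands=[
    [[0.7,0.4,0],[0,0,0],0.05],
    [[1.1,0.7,0],[0,0,0],0.05],
  ],
)

```text
clock: 16.82
tool_pos: [622.3, 16.3, 85.7]
eef_rot: [-0.208, 0.944, 0.087, -0.24]
contact_force: [3.5, -2.7, -3.5]
width: 0.13
```

```bash
python3 -c "
from h import *
inp()"
```

```text
t 16.825 TCP in panel [-189.     0.2   30.8] jaw ang deg -57.6 tilt 0.4 F panel [-5.1  2.2 -1.1] Mz 0.09 w 0.13 q [-0.01  0.78  1.33  0.06  1.54 -2.03]
```

Emit:
drive_tool(
  commands=[
    [[0.5,0.3,0],[0,0,0],0.05],
    [[0.9,0.6,0],[0,0,0],0.05],
  ],
)

```text
clock: 17.08
tool_pos: [621.4, 16.4, 86.2]
eef_rot: [-0.208, 0.944, 0.087, -0.24]
contact_force: [5.7, -2.6, -3.3]
width: 0.131
```

```bash
python3 -c "
from h import *
inp()"
```

```text
t 17.075 TCP in panel [-188.     0.2   30.8] jaw ang deg -57.6 tilt 0.4 F panel [-6.8  1.8  0.1] Mz 0.18 w 0.131 q [-0.01  0.78  1.33  0.06  1.54 -2.03]
```

Emit:
drive_tool(
  commands=[
    [[0.5,0.3,0],[0,0,0],0.05],
    [[0.7,0.45,0],[0,0,0],0.05],
  ],
)

```text
clock: 17.32
tool_pos: [621.3, 16.4, 86.3]
eef_rot: [-0.208, 0.944, 0.087, -0.24]
contact_force: [7.6, -3.3, -5.8]
width: 0.13
```

```bash
python3 -c "
from h import *
inp()"
```

```text
t 17.325 TCP in panel [-187.9    0.2   30.8] jaw ang deg -57.6 tilt 0.5 F panel [-9.8  2.3 -1. ] Mz 0.14 w 0.13 q [-0.01  0.78  1.33  0.06  1.54 -2.03]
```

The phone is home: it moved only 0.1 mm while the force rose to about 10 N. I keep a slight upward bias while turning the knob tight (plus tool z).

Emit:
drive_tool(
  commands=[
    [[0.6,0.4,0],[0,0,8],0.05],
    [[0.6,0.4,0],[0,0,17],0.05],
    [[0.6,0.4,0],[0,0,26],0.05],
    [[0.6,0.4,0],[0,0,35],0.05],
    [[0.6,0.4,0],[0,0,43],0.05],
  ],
)

```text
clock: 17.95
tool_pos: [621.4, 16.4, 86.3]
eef_rot: [0.155, 0.955, -0.008, -0.254]
contact_force: [6.3, -1.4, -5.9]
width: 0.13
```

```bash
python3 -c "
from h import *
inp(); ptool(.6,0,0)"
```

```text
t 17.95 TCP in panel [-187.9    0.3   30.9] jaw ang deg -100.9 tilt 0.6 F panel [-8.5  0.5 -1.9] Mz 0.13 w 0.13 q [-0.01  0.78  1.33  0.06  1.54 -1.28]
panel d (0.6, 0, 0) -> tool [ 0.6 -0.1 -0. ]
```

Emit:
drive_tool(
  commands=[
    [[0.6,-0.1,0],[0,0,8],0.05],
    [[0.6,-0.1,0],[0,0,16],0.05],
    [[0.6,-0.1,0],[0,0,24],0.05],
    [[0.6,-0.1,0],[0,0,31],0.05],
    [[0.6,-0.1,0],[0,0,33],0.05],
  ],
)

```text
clock: 18.58
tool_pos: [621.4, 16.4, 86.4]
eef_rot: [0.421, 0.871, -0.08, -0.24]
contact_force: [7.2, -2.2, -5.2]
width: 0.129
```

```bash
python3 -c "
from h import *
inp(); ptool(.6,0,0)"
```

```text
t 18.575 TCP in panel [-187.8    0.2   30.9] jaw ang deg -134.0 tilt 0.7 F panel [-9.   1.2 -0.8] Mz 0.39 w 0.129 q [-0.01  0.78  1.33  0.06  1.54 -0.7 ]
panel d (0.6, 0, 0) -> tool [ 0.4 -0.4 -0. ]
```

Emit:
drive_tool(
  commands=[
    [[0,0,0],[0,0,3],0.05],
    [[0,0,0],[0,0,4],0.05],
  ],
)

```text
clock: 18.82
tool_pos: [621.4, 16.4, 86.3]
eef_rot: [0.451, 0.856, -0.088, -0.237]
contact_force: [4.8, -2.6, -3.4]
width: 0.14
```

```bash
python3 -c "
from h import *
inp()"; python3 shot.py v15 wrist
```

```text
t 18.825 TCP in panel [-187.9    0.2   31. ] jaw ang deg -138.0 tilt 0.7 F panel [-6.1  2.  -0.4] Mz 0.68 w 0.14 q [-0.01  0.78  1.33  0.06  1.54 -0.63]
18.825 [621.4  16.4  86.3] [ 4.8 -2.6 -3.4] [-0.01  0.78  1.33  0.06  1.54 -0.63]
```

View pics/v15_wrist.png

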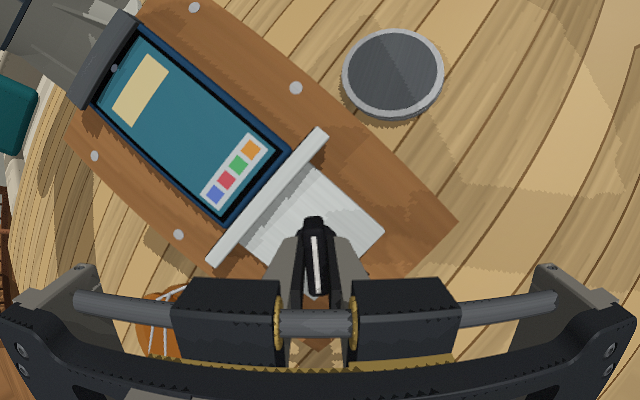

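The stop has been reached: torque rose to 0.68 N m and the bar is skewed in the pads. I let go and back off.

Emit:
drive_tool(
  commands=[
    [[0,0,0],[0,0,0],0.25],
    [[0,0,0],[0,0,0],0.35],
    [[0,0,-30],[0,0,0],0.4],
    [[0,0,-90],[0,0,0],0.4],
    [[0,0,-150],[0,0,0],0.4],
  ],
)

```text
clock: 19.5
tool_pos: [694.1, 7.0, 218.7]
eef_rot: [0.451, 0.856, -0.088, -0.238]
contact_force: [0.9, 0.5, 0.3]
width: 0.403
```

```bash
python3 shot.py v16 wrist scene top; python3 -c "
from h import *
inp()
p,d,m=load('v16','scene'); pic(p,'v16s.png',(220,130,400,300),3.5)
p,d,m=load('v16'); pic(p,'v16z.png',(150,20,400,240),3.2)"
```

```text
19.5 [694.1   7.  218.7] [0.9 0.5 0.3] [-0.02  0.78  1.03  0.06  1.84 -0.62]
t 19.65 TCP in panel [-1.862e+02 -1.000e-01  1.845e+02] jaw ang deg -138.0 tilt 0.9 F panel [ 0.2  0.2 -1.6] Mz 0.06 w 0.399 q [-0.02  0.78  1.03  0.06  1.84 -0.62]
```

View pics/v16z.png

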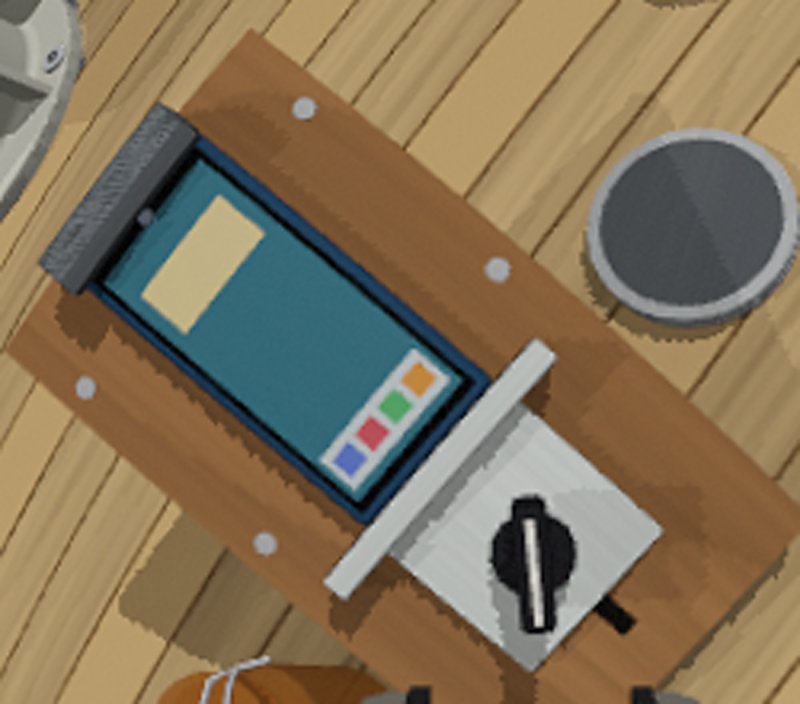

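View pics/v16s.png

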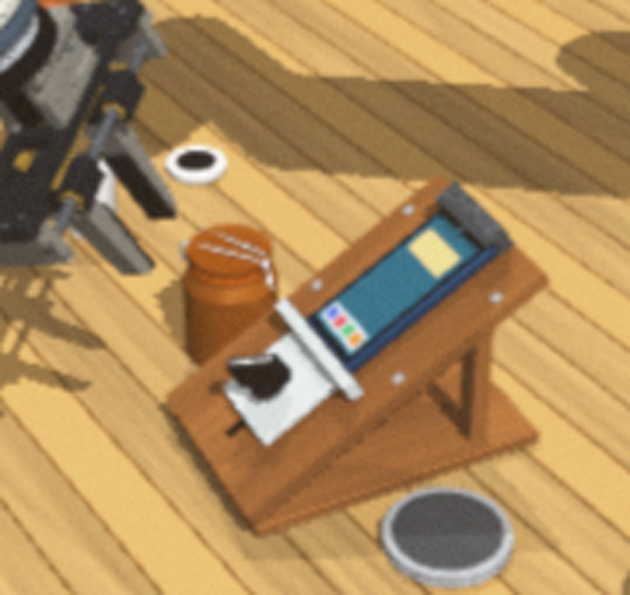

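View pics/v16_top.png

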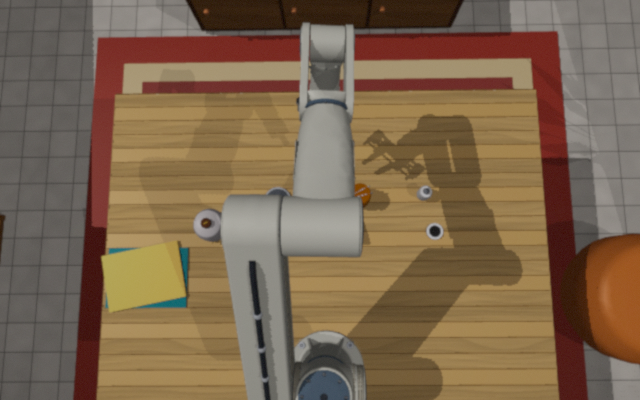

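```bash
python3 - <<'E'
from h import *
p,d,m=load("v16"); Z=lambda u,v:(150+u/3.2-.35,20+v/3.2-.35)
def pl(u,v,h): return (PR.T@(onplane("wrist",*Z(u,v),PO+PR[:,2]*h,PR[:,2],m)-PO)).round(1)
print("lip face top edge",pl(540,340,20),pl(325,582,20),"lower",pl(555,352,20),pl(343,598,20))
print("phone foot corners (z11)",pl(490,383,11),pl(362,520,11))
print("tile row / plate end",pl(662,530,8),pl(530,668,8))
a,b=pl(529,518,43),pl(539,628,43);print("line",a,b,np.degrees(np.arctan2((a-b)[1],(a-b)[0])))
print("panel corner ref",pl(250,30,0),pl(5,348,0))
E
```

```text
lip face top edge [-141.2  -55.6   20. ] [-140.7   53.5   20. ] lower [-147.4  -55.9   20. ] [-149.    53.7   20. ]
phone foot corners (z11) [-138.7  -33.7   11. ] [-136.7   30.6   11. ]
tile row / plate end [-216.8  -35.6    8. ] [-216.5   32.8    8. ]
line [-174.8  -12.8   43. ] [-201.    11.6   43. ] -42.9626693031801
panel corner ref [ 11.5 -73.5   0. ] [11.8 74.3  0. ]
```

The bar is at -43.0°, so the knob is fully tight. The ledge face is at about -141 mm with 140 expected, and nothing else has been displaced. I hand the job in.

```bash
python3 -c "
from cell import ticket; print(ticket.close_job())"
```

```text
the job is handed in; nothing more can be done
None
```

The phone is set up in the stand, and I handed the job in about 20 s into the 72 s allowed.

**What I did:** I loosened the knob to about 1.3 rad and slid the ledge down about 81 mm. I gripped the phone at 10 N, laid it on the panel screen up with its front-camera end towards the hook, and let it go just above the ledge. Then I pushed the ledge up by the knob until the phone stopped under the hook. With a light upward push still on, I turned the knob to its stop, let go and backed off.

**Last checks:**
- **Phone home:** at the end of the push the ledge moved only 0.1 mm while the force rose from about 5 N to 10 N. About 4–5 N of that reached the phone.
- **Knob tight:** the bar is at -43.0°, where fully tight is -43°. Torque rose to 0.68 N m at the stop.
- **Ledge snug:** its face measures about 141 mm below the hook's stop wall, against 140 mm for the phone's length. That is within the 2 mm calibration, and no gap shows at the foot.
- **Phone square:** its two foot corners measured 2 mm apart along the slope. They are partly hidden by the ledge's lip, so I take this as measurement error.
- **Other objects:** the humidifier, jar, toothpick holder and coasters look where they were, judged by eye from the pictures. The arm hid part of the stand area in the last top view.

My first attempt to grip the knob met its round hub with about 5 N. I reopened, raised 5 mm and gripped the bar.

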